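# Move a terminal holder plate from its dowels to the ball mount and latch it

### The job

Lift the holder plate straight up off the two dowels of its storage dock, keeping it level all the way, and lower its socket onto the ball of the counter mount, square to the mount. Press the plate down, firmly but without ramming it, until the sliding ball post is fully home, let go, then press the mount's lever fully down so that the latch tongue covers the plate's edge. Leave the other things on the counter where they are.

Things in the scene. Friction and masses are not known exactly. Their poses are not given: they have to be found in the camera images.
- dock: Grey plastic storage dock, fixed, 124 (x) x 170 (y) x 36 mm high, origin at the centre of its underside. Two upright steel dowels, 10 mm across, at x = 0, y = +-58 mm, rise 30 mm above its top face (to 66 mm); a well 54 mm across between them takes the plate's socket. At the start the plate lies on the top face, axes along the dock's.
- plate_mid (a point): Centre of the bare aluminium holder plate, half-way up its 12 mm thickness; 104 (x) x 150 (y) mm, x and y along its sides, z up, about 0.3 to 0.45 kg. Holes 11 mm across at y = +-58 mm run on the dowels, closely: it binds if tilted. A broad flat grip leans over its top (see plate_grip), a socket hangs below (see plate_socket).
- plate_grip (a point): Grasp point in the middle of the grip, nearly over the mass centre, 1 mm to +x and 51.3 mm above plate_mid; axes level as there. The grip is 8 mm thick, 96 mm wide (y), 65 mm long, rises from the plate's top at x = +22 mm, leaning 25 degrees towards -x (the robot); this is 50 mm up its slope. Pinch its faces with the tool leaning alike; open about 30 mm, to clear the plate.
- plate_socket (a point): Centre of the mouth of the plate's socket, 32.5 mm below plate_mid: a steel cup 44 mm across outside, 28 mm inside, 26.5 mm deep, open downwards.
- plate: The same holder plate; this origin is the centre of its underside, 6 mm below plate_mid.
- mount: Fixed grey ball mount; origin on the counter under the ball, +x from the ball towards the latch, away from the robot. A 25 mm steel ball stands on a sliding post, its centre 13 mm above the post's flat shoulder (52 mm across), on which the socket's rim rests. The post takes about 8 N to push down, stays where left, and starts 4 to 14 mm above home (not told: feel it).
- seat (a point): Centre of the post's shoulder when the post is fully home against its hard stop, 45 mm above the counter. The plate is then home: plate_socket lies here, plate_mid 32.5 mm higher, plate_grip 83.8 mm higher. Does not move. Axes as the mount's.
- latch (a point): Where the latch tongue's tip ends with the lever down: 46 mm to +x of the ball axis, 86.5 mm up, 3 mm over the home plate's top and 6 mm inside its +x edge. The tongue (26 mm wide, 8 thick) slides 12 mm to -x as the lever goes down and is blocked by a plate too high or badly turned. Its block starts 61 mm from the ball axis.
- lever (a joint): Latch lever angle, rad: 0 is up (50 degrees above level, pointing to the mount's +x), 0.80 fully down (4 degrees above level). Flat steel bar 70 mm long, 24 wide, 8 thick, hinged about the mount's y axis at x = 86, z = 104 mm from the mount's origin. Some 6 N down at 36 mm from the hinge moves it; it stays where left.
- lever_end (a point): Mid-thickness of the lever's free end at mid width, 70 mm from its hinge.
- terminal: Bystander: dark handheld terminal lying on the counter, 75 x 180 x 30 mm, origin under its centre.
- bottle: Bystander: clear bottle with a white cap, 64 mm across, 190 mm high, origin under its centre.
- tape: Bystander: roll of brown tape, 96 mm across, 48 mm high, origin under its centre.
- jar: Bystander: small white jar, 52 mm across, 70 mm high, origin under its centre.
Things that resemble listed ones, but are neither listed nor needed, are in the scene too. What is meant by the dock is not purple, and is the larger of those in its own colour. Of the things that look like the plate, the smaller one is meant.

How it is judged:
On the way, in this order (a step that is already met when the one before it is completed fails the run):
1. the plate is lifted level, clear above the dowels (z of plate_mid in the frame of dock above 0.074 m and horizontal distance between plate_mid and dock below 0.03 m and angle between plate_mid's own z axis and vertical below 0.12 rad), for 0.05 s.
2. the plate sits level on the ball mount, pressed fully home, and is let go (horizontal distance between plate_mid and mount below 0.004 m and z of plate_mid in the frame of mount below 0.0795 m and angle between plate_mid's own z axis and vertical below 0.05 rad and angle between the x axis of plate_mid and the x axis of mount, either way round below 0.12 rad and contact force between the fingers and plate below 0.1 N and value of joint lever below 0.4 rad), for 0.2 s.
3. the lever is fully down (value of joint lever above 0.74 rad), for 0.1 s.
At the end, for the whole second after the job is handed in: The plate rests on the ball mount with its socket over the ball: centred within 4 mm, its middle no more than 2 mm above home (77.5 mm above the counter), level within 0.05 rad, square to the mount within 0.12 rad, the lever down past 0.74 rad and everything still (horizontal distance between plate_mid and mount below 0.004 m and z of plate_mid in the frame of mount between 0.0755 and 0.0795 m and angle between plate_mid's own z axis and vertical below 0.05 rad and angle between the x axis of plate_mid and the x axis of mount, either way round below 0.12 rad and value of joint lever above 0.74 rad and linear speed of plate below 0.02 m/s); the robot touches nothing.
It fails at once if the plate is tilted by more than 0.17 rad (angle between plate_mid's own z axis and vertical above 0.17 rad).
It fails at once if the plate is rammed onto the mount with more than 60 N (contact force between plate and mount above 60 N).
It fails at once if a bystander is moved by more than 20 mm (distance of any of terminal, bottle, tape, jar from where it was at the start of the episode above 0.02 m).
It also fails if it takes over 62 s, if anything falls off the work surface, if the arm or the gripper's body presses on something with over 40 N, if the wrist force passes 120 N, or if a joint passes its speed limit or range.

### The arm

A 7-joint arm with a two-finger parallel gripper is mounted at the origin on the work surface. World frame = base frame: x ahead of the robot, y to its left, z up, the work surface at z = 0. Lengths are in m, angles in rad, forces in N, time in s.
With the tool pointing down it reaches from about 0.425 to 0.925 m from the base axis. Payload 6.8 kg.
Tool frame: the origin (TCP) lies on the front face of the gripper's body, between the roots of the fingers; the fingertips stand 73 mm ahead of it and the grasp point (between the pads) lies 54 mm ahead of it (env.nose_length is the distance from the TCP to the fingertips, in m); z points along the fingers, y is the direction in which the jaws open and shut (so a half turn about z gives the same grasp; the last joint's range is limited). The gripper opens to 85 mm and grips with 20 to 120 N. Pads are 22 mm wide; open, the fingers measure 114 mm over their backs; the gripper's body (76 mm by 85 mm) begins 54 mm behind the grasp point. The pads swing forward as they close: fully open they stand 13 mm farther back than shut.
Start: joints at [1.131, 0.477, 0.022, 1.555, -0.011, 1.109, -0.083], TCP at [0.22, -0.638, 0.304] pointing down, gripper open.
Joint ranges: [-2.96, 2.96], [-0.34, 2.1], [-1.41, 1.46], [0.24, 2.44], [-1.37, 4.51], [0.17, 1.92], [-2.96, 2.96]. Speed limits (rad/s): [2.39, 2.39, 3.14, 3.14, 3.14, 3.14, 3.14].

### API

Orientations are given as a unit quaternion [w, x, y, z].
In Python, from cell import env, kin, camera, calibration, job gives the robot as it stands. The module is installed in compiled form; this text tells all that it offers. Calls block until the motion is done:
- env.reach(position, orientation): joint-space move of the TCP to a pose.
- env.movel(position, velocity=0.15, rot=None, stop_force=None): straight line of the TCP; rot=None keeps the orientation; velocity is the mean speed in m/s. With stop_force (N) it stops when the force on the tool has changed by that much, and returns True; else False.
- env.goto_joints(angles): joint-space move.
- env.grip(opening, f_grip=None): finger opening in m; f_grip is the grip in N (None keeps the last); returns when the fingers have stopped.
- env.dwell(seconds).
- kin.inverse_kinematics(position, orientation): joint angles nearest the present ones, or None.
- env.get_state(): the state.
- camera(name): name is "scene" or "top"; returns (picture, depth): 480x640x3 uint8, blue, green, red; 480x640 float32, m along the optical axis (not along the pixel's ray), 0 where there is no reading.
- calibration(name): a dict with "fx", "fy", "cx", "cy" (pixels), "rvec" (rotation vector, rad) and "tvec" (3), from world to camera coordinates, as OpenCV has them. Camera axes: x right, y down, z forward; pixel columns grow to the right and rows downward; lengths in m; the calibration is good to about 2 mm. A picture is of the moment at which its call begins. calibration takes no time and is no camera call.
A pose or a line that the arm cannot do raises env.PlanningError and nothing moves.
- job.job_done(): hands the job in, once; it reports no verdict.
The state is a dict: "time": time; "qpos": joint angles; "joint_velocities": joint speeds; "joint_torque": joint torques, N m; "tcp_pos": TCP position; "orientation": TCP orientation; "force": force on the tool from outside, world axes, zero at the start; "torque": the same for the moment, N m; "opening": finger opening in m.
Only numpy, scipy, OpenCV 4.12 (cv2) and the standard library are available. Lean on these libraries where they do the work, as an engineer would, in place of code of your own. Each camera call takes 0.05 s, during which the arm holds its last target.

## Working session

There is one attempt and no reset: what is moved stays moved. The work goes in short steps, each a Python script; the robot and the scene stay as the last script left them, time stands still between calls to the robot, and variables do not carry over. Pictures are saved under pics/ and viewed, and the job is handed in when it is done.

```bash
ls; mkdir -p pics
python3 - <<'E'
from cell import env,kin,camera,calibration,job
import cv2,numpy as np
for n in("scene","top"):
    p,d=camera(n); cv2.imwrite(f"pics/{n}0.png",p); np.savez(f"pics/{n}0.npz",p=p,d=d)
    c=calibration(n); print(n,c); R=cv2.Rodrigues(np.array(c['rvec']))[0]; print(-R.T@np.array(c['tvec']).ravel(), (d==0).mean())
print(env.get_state(),env.nose_length)
E
```

```text
pics
scene {'fx': 536.5040097242437, 'fy': 536.5040097242437, 'cx': 318.41386068312164, 'cy': 245.11280396539172, 'rvec': array([ 1.41186955,  2.20919401, -0.82548549]), 'tvec': array([ 0.18242638, -0.25100412,  1.82043657])}
[1.34684053 0.40151462 1.19794756] 0.003977864583333333
top {'fx': 465.86444325053566, 'fy': 465.86444325053566, 'cx': 317.7519279668618, 'cy': 237.68022035784583, 'rvec': array([ 2.10337372, -2.13607959,  0.21427792]), 'tvec': array([0.02463609, 0.47970209, 1.37846048])}
[0.2008877  0.02566394 1.44563475] 0.003951822916666667
{'time': 0.1, 'qpos': array([ 1.13089451,  0.47772919,  0.02232444,  1.556302  , -0.01151375,
        1.10930743, -0.08313462]), 'joint_velocities': array([ 6.27353699e-04, -3.18279729e-03,  2.62215479e-05, -4.10890657e-03,
       -5.26606450e-06, -9.11789565e-04, -9.32053558e-04]), 'joint_torque': array([ 3.90081070e-03, -5.97759748e+01,  1.61353290e+00, -2.81955385e+01,
        1.28983162e-02,  4.99081696e-03,  1.48504432e-05]), 'tcp_pos': array([ 0.21976344, -0.63780575,  0.30303597]), 'orientation': array([-7.88642201e-04,  9.86269988e-01,  1.65138898e-01, -1.81139433e-04]), 'force': array([0.82823212, 0.25447608, 0.37712702]), 'torque': array([ 0.00775464, -0.02329305,  0.04202085]), 'opening': 0.0857120733149124} 0.0726
```

View pics/scene0.png

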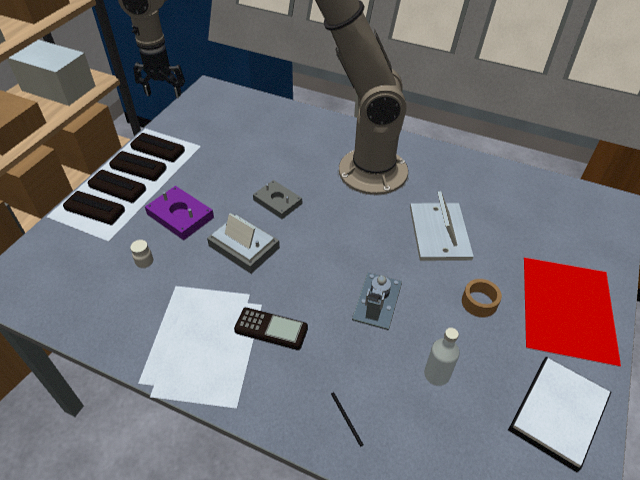

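View pics/top0.png

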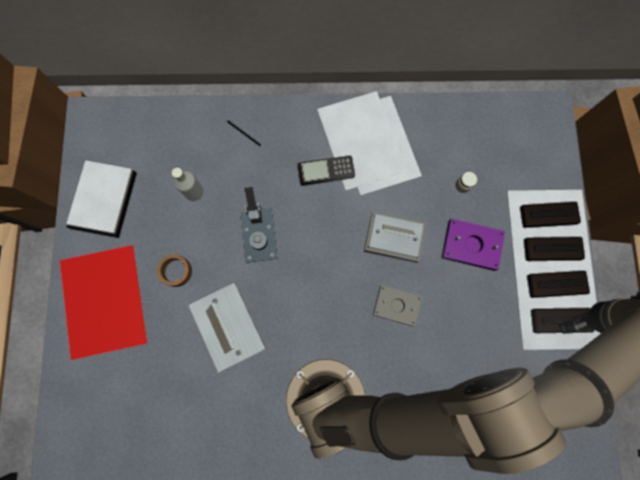

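In the top view the candidates are:
- **Plates:** the one on the grey dock at (395,237), and a larger one lying on the counter at (227,327).
- **Docks:** grey with the plate at (395,237), a smaller grey one at (398,305), and a purple one at (473,243).
- **Mount:** only one, at (258,238).

By the description I choose the dock and plate at (395,237). Next I'll check that in a close crop.

Run:
```python
import cv2,numpy as np
t=cv2.imread("pics/top0.png");s=cv2.imread("pics/scene0.png")
a=cv2.resize(t[200:275,350:440],(400,333),interpolation=cv2.INTER_CUBIC)
b=cv2.resize(t[180:270,225:295],(260,333),interpolation=cv2.INTER_CUBIC)
c=cv2.resize(s[200:275,200:290],(400,333),interpolation=cv2.INTER_CUBIC)
d=cv2.resize(s[265:335,345:412],(319,333),interpolation=cv2.INTER_CUBIC)
r1=np.hstack([a,b]);r2=np.hstack([c,d]);W=max(r1.shape[1],r2.shape[1])
f=lambda r:cv2.copyMakeBorder(r,0,0,0,W-r.shape[1],0)
o=np.vstack([f(r1),f(r2)]);o=cv2.resize(o,None,fx=.9,fy=.9);cv2.imwrite("pics/crop0.png",o);print(o.shape)
```

```text
(599, 647, 3)
```

View pics/crop0.png

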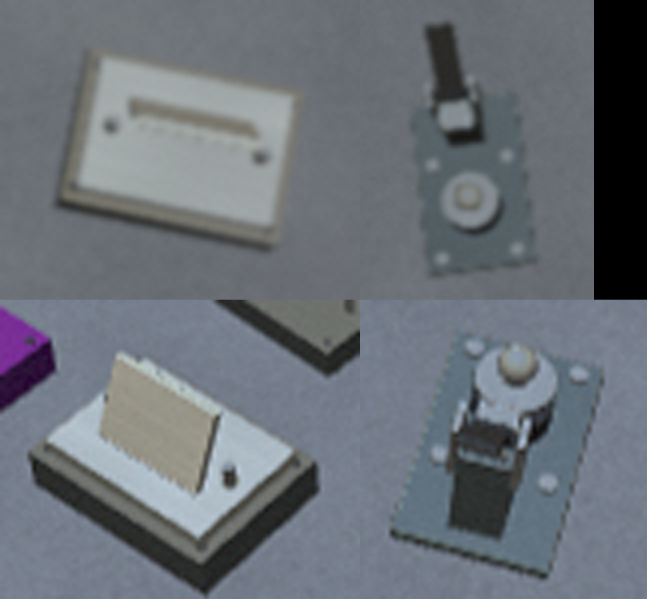

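The crop confirms the choice. The plate lies on the larger grey dock with its dowels showing and its grip rising from it. The mount has the ball, and its dark lever points away from the robot. Now I'll measure both.

```bash
cat > h.py <<'E'
import cv2,numpy as np
from cell import env,kin,camera,calibration,job
def cam(n):
    c=calibration(n);K=np.array([[c['fx'],0,c['cx']],[0,c['fy'],c['cy']],[0,0,1]]);rv=np.array(c['rvec']).reshape(3,1);t=np.array(c['tvec']).reshape(3,1)
    return K,rv,t,cv2.Rodrigues(rv)[0]
def rays(n,uv):
    K,rv,t,R=cam(n);uv=np.atleast_2d(uv).astype(float)
    d=np.c_[uv,np.ones(len(uv))]@np.linalg.inv(K).T@R
    return (-R.T@t).ravel(),d
def onplane(n,uv,z):
    o,d=rays(n,uv);return o+d*((z-o[2])/d[:,2])[:,None]
def proj(n,P):
    K,rv,t,R=cam(n);return cv2.projectPoints(np.atleast_2d(P).astype(float),rv,t,K,None)[0][:,0]
def cloud(n,d):
    K,rv,t,R=cam(n);v,u=np.mgrid[:480,:640]
    pc=np.stack([(u-K[0,2])/K[0,0]*d,(v-K[1,2])/K[1,1]*d,d],-1)
    return (pc-t.ravel())@R
E
python3 - <<'E'
from h import *
for n,roi in(("top",(350,200,440,275)),("scene",(200,200,290,275))):
    z=np.load(f"pics/{n}0.npz");p,d=z['p'],z['d'];W=cloud(n,d)
    x0,y0,x1,y1=roi
    w=W[y0:y1,x0:x1];g=p[y0:y1,x0:x1].astype(int)
    zz=w[...,2]; print(n,np.histogram(zz,bins=np.arange(-.01,.13,.01)))
    # plate top: bluish-bright vs dock
    c=cv2.cvtColor(p,cv2.COLOR_BGR2HSV)[y0:y1,x0:x1]
    m=(np.abs(zz-.048)<.012)
    print("V hist",np.histogram(c[...,2][m],bins=12),"S",np.histogram(c[...,1][m],bins=8))
# mount
for n,roi in(("top",(225,180,295,270)),("scene",(345,265,412,335))):
    z=np.load(f"pics/{n}0.npz");W=cloud(n,z['d'])[roi[1]:roi[3],roi[0]:roi[2]]
    print(n,np.histogram(W[...,2],bins=np.arange(-.01,.18,.01)))
E
```

```text
top (array([1892, 2551,   48,   51,  454, 1010,  500,   37,   27,   21,   24,
         78,   30,    0]), array([-0.01,  0.  ,  0.01,  0.02,  0.03,  0.04,  0.05,  0.06,  0.07,
        0.08,  0.09,  0.1 ,  0.11,  0.12,  0.13]))
V hist (array([  9,  22,  20,  37, 131,  84,  50,  56,  68, 155, 723, 395]), array([ 81.,  89.,  97., 105., 113., 121., 129., 137., 145., 153., 161.,
       169., 177.])) S (array([  16,   92,  289, 1122,  133,   40,   40,   18]), array([ 2.,  5.,  8., 11., 14., 17., 20., 23., 26.]))
scene (array([1765, 2118,  281,  411,  611,  720,  288,  104,   95,   99,  103,
        120,   14,    0]), array([-0.01,  0.  ,  0.01,  0.02,  0.03,  0.04,  0.05,  0.06,  0.07,
        0.08,  0.09,  0.1 ,  0.11,  0.12,  0.13]))
V hist (array([ 14,  16,  41,  95,  73,  95,  22,  75,  95,  74, 114, 544]), array([ 32.  ,  46.75,  61.5 ,  76.25,  91.  , 105.75, 120.5 , 135.25,
       150.  , 164.75, 179.5 , 194.25, 209.  ])) S (array([450, 750,   0,   0,   2,   4,  50,   2]), array([  0.   ,  26.375,  52.75 ,  79.125, 105.5  , 131.875, 158.25 ,
       184.625, 211.   ]))
top (array([1534, 3281,  796,   32,   20,   76,  114,   24,   41,   30,   77,
         41,   63,   33,   37,   33,   36,    6]), array([-0.01,  0.  ,  0.01,  0.02,  0.03,  0.04,  0.05,  0.06,  0.07,
        0.08,  0.09,  0.1 ,  0.11,  0.12,  0.13,  0.14,  0.15,  0.16,
        0.17]))
scene (array([1295, 2037,  612,   54,   43,   98,  136,   53,   86,   60,   56,
         38,   43,    8,   10,    7,   38,    0]), array([-0.01,  0.  ,  0.01,  0.02,  0.03,  0.04,  0.05,  0.06,  0.07,
        0.08,  0.09,  0.1 ,  0.11,  0.12,  0.13,  0.14,  0.15,  0.16,
        0.17]))
```

Run:
```python
from h import *
def big(m):
    cs=cv2.findContours(m.astype(np.uint8),cv2.RETR_EXTERNAL,cv2.CHAIN_APPROX_NONE)[0]
    return max(cs,key=cv2.contourArea)[:,0]
def rect(n,m,z):
    c=onplane(n,big(m),z)[:,:2]
    # pixel-centre contour shrinks by half px
    (cx,cy),(w,h),a=cv2.minAreaRect((c*1000).astype(np.float32)); return np.round([cx,cy,w,h,a],1)
R={"top":((350,200,440,275),(225,205,295,270)),"scene":((200,200,290,275),(345,265,412,335))}
for n in R:
    z=np.load(f"pics/{n}0.npz");p,d=z['p'],z['d'];W=cloud(n,d)[...,2];hsv=cv2.cvtColor(p,cv2.COLOR_BGR2HSV);V=hsv[...,2]
    def roi(r): m=np.zeros((480,640),bool);m[r[1]:r[3],r[0]:r[2]]=1;return m
    r=roi(R[n][0])
    for th in (140,150,157) if n=="top" else (155,165,175):
        m=r&(V>th); 
        print(n,"plate",th,rect(n,cv2.morphologyEx(m.astype(np.uint8),cv2.MORPH_OPEN,np.ones((3,3))),.048), rect(n,m,.048))
    if n=="top": print("dock",rect(n,r&(W>.02),.036))
    r=roi(R[n][1])
    S=hsv[...,1]
    print(n,"S mount",np.median(p[250:258,246:252] if n=="top" else p[312:320,358:362],axis=(0,1)),"counter",np.median(p[262:268,228:236] if n=="top" else p[325:333,400:410],axis=(0,1)))
    # bright post
    m=r&(V>(150 if n=="top" else 150))&(W>.03)
    nl,lab,st,ce=cv2.connectedComponentsWithStats(m.astype(np.uint8))
    for i in range(1,nl):
        if st[i,4]>6: print(st[i],ce[i])
```

```text
top plate 140 [ 485.6 -223.3  150.6  103.8   76.8] [ 485.6 -223.3  150.6  103.8   76.8]
top plate 150 [ 485.4 -223.   147.8  101.9   76.6] [ 485.4 -223.   147.8  101.9   76.6]
top plate 157 [ 466.2 -218.3  145.    59.3   77. ] [ 485.4 -223.2  145.8   99.1   76.8]
dock [ 483.6 -220.7  171.4  127.6   76.8]
top S mount [99. 94. 82.] counter [119. 114. 109.]
scene plate 155 [ 481.1 -224.7  152.2  104.    76.8] [ 479.  -233.1  169.5  104.    76.9]
scene plate 165 [ 481.9 -223.8  149.9  102.8   77. ] [ 479.3 -233.2  169.5  103.5   76.9]
scene plate 175 [ 482.1 -224.   148.6  102.    77. ] [ 480.  -232.2  165.9  102.1   76.8]
scene S mount [128. 115.  98.] counter [139. 126. 117.]
[372 277  19  18 163] [379.98773006 285.72392638]
[379 276   6   5  21] [381.04761905 277.95238095]
[367 289   3   7  11] [367.81818182 291.63636364]
[382 293   3   7  11] [382.90909091 295.81818182]
```

Run:
```python
from h import *
R={"top":((225,180,295,270)),"scene":((345,265,412,335))}
for n in R:
    z=np.load(f"pics/{n}0.npz");p,d=z['p'],z['d'];x0,y0,x1,y1=R[n]
    p=cv2.GaussianBlur(p,(3,3),0)
    W=cloud(n,d)[y0:y1,x0:x1];q=p[y0:y1,x0:x1].astype(int)
    diff=q[...,0]-q[...,2]; m=((diff>14 if n=="top" else diff>25)).astype(np.uint8)
    print(n,"diff",np.percentile(diff,[5,25,50,75,90]))
    m=cv2.morphologyEx(m,cv2.MORPH_CLOSE,np.ones((5,5)))
    cv2.imwrite(f"pics/m_{n}.png",cv2.resize(m*255,None,fx=5,fy=5,interpolation=0))
    c=max(cv2.findContours(m,cv2.RETR_EXTERNAL,cv2.CHAIN_APPROX_NONE)[0],key=cv2.contourArea)[:,0]+[x0,y0]
    w=onplane(n,c,.008)[:,:2]*1000
    print(cv2.minAreaRect(w.astype(np.float32)))
    cv2.imwrite(f"pics/z_{n}.png",cv2.resize(z['p'][y0:y1,x0:x1],None,fx=8,fy=8,interpolation=cv2.INTER_NEAREST)[:600,:800])
    # lever points: high
    h=W[...,2]>.115
    P=W[h]; print("lever pts",len(P),P.mean(0))
    h=(W[...,2]>.035)&(W[...,2]<.095); P=W[h]; print(P.mean(0))
```

```text
top diff [ 5. 10. 11. 11. 16.]
((501.89849853515625, 205.19737243652344), (160.52378845214844, 96.78768920898438), 6.595545291900635)
lever pts 193 [0.53720201 0.19002928 0.30693298]
[0.49872586 0.20318195 0.06309277]
scene diff [ 3. 22. 23. 24. 29.]
((495.5093994140625, 202.5873260498047), (161.91542053222656, 95.5494384765625), 6.78263521194458)
lever pts 92 [0.72306259 0.24945707 0.32494202]
[0.52292949 0.20766624 0.06337636]
```

View pics/z_top.png

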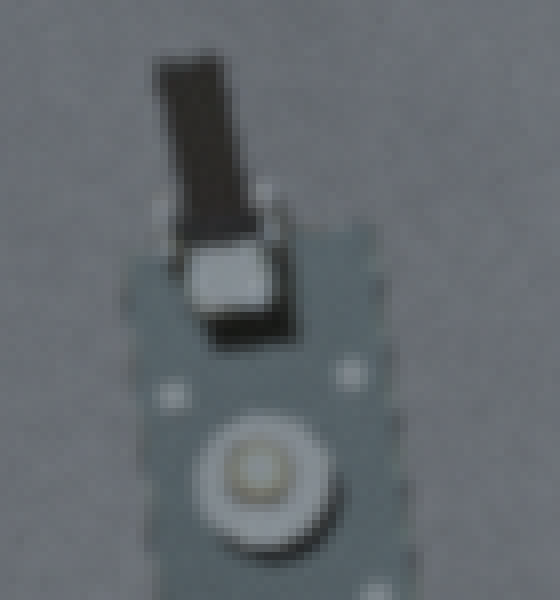

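View pics/z_scene.png

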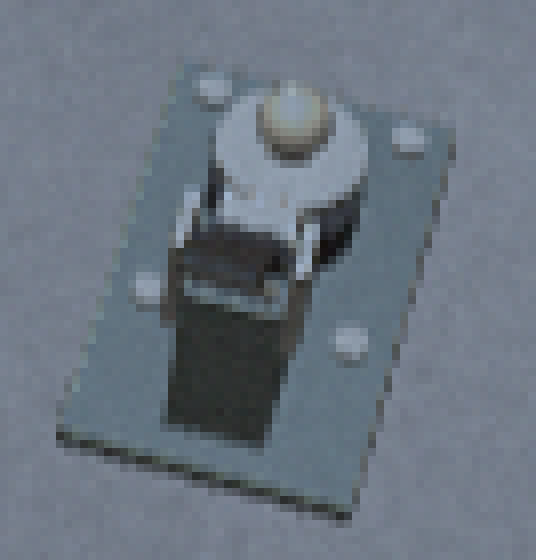

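View pics/m_top.png

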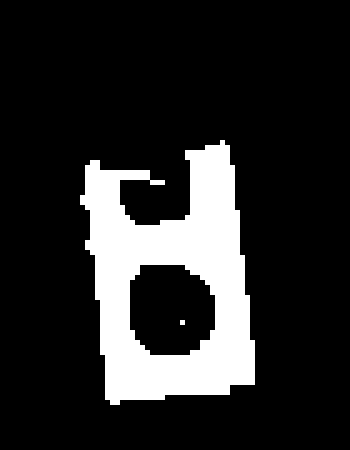

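Run:
```python
from h import *
def tri(a,b):
    o1,d1=rays("top",a);o2,d2=rays("scene",b);d1=d1[0];d2=d2[0]
    s=np.linalg.lstsq(np.c_[d1,-d2],o2-o1,rcond=None)[0];p,q=o1+s[0]*d1,o2+s[1]*d2
    return (p+q)/2*1000,np.linalg.norm(p-q)*1000
print("ball",tri((257.3,238.4),(381.2,279.1)))
for z in(.0,.062,.067,.072): print(z,onplane("top",(257.3,238.4),z)*1000,onplane("scene",(381.2,279.1),z)*1000)
print("shoulder",tri((257.6,239.5),(381,283.5)))
# bolts: top (left-up,right-up) ; scene bolts 4
B=np.array([(213,88),(408,140),(149,290),(350,343)])/8-.5+[345,265]
print(onplane("scene",B,.010)*1000, onplane("scene",B,.010).mean(0))
z=np.load("pics/top0.npz")['p'];x=cv2.resize(z[225:270,230:290],None,fx=12,fy=12,interpolation=cv2.INTER_CUBIC);cv2.imwrite("pics/bt.png",x)
# lever end corners top
L=np.array([(160,65),(225,62)])/8-.5+[225,180]
print(onplane("top",L,.158)*1000)
```

```text
ball (array([476.11573323, 199.77175762,  69.14886656]), np.float64(0.7813150605328311))
0.0 [[490.05959327 208.12429716   0.        ]] [[422.63301369 187.80363146   0.        ]]
0.062 [[477.65766572 200.29898587  62.        ]] [[470.46554642 198.86428386  62.        ]]
0.067 [[476.65751027 199.66791237  67.        ]] [[474.32300873 199.75627196  67.        ]]
0.072 [[475.65735482 199.03683888  72.        ]] [[478.18047105 200.64826005  72.        ]]
shoulder (array([476.32284753, 201.15879429,  50.8980923 ]), np.float64(0.8459605051813117))
[[430.3411695  159.43312889  10.        ]
 [423.03099733 229.29141076  10.        ]
 [520.82609716 170.79835453  10.        ]
 [512.50008053 239.86979392  10.        ]] [0.47167459 0.19984817 0.01      ]
[[608.07299771 226.45874995 158.        ]
 [608.85243413 203.09230734 158.        ]]
```

View pics/bt.png

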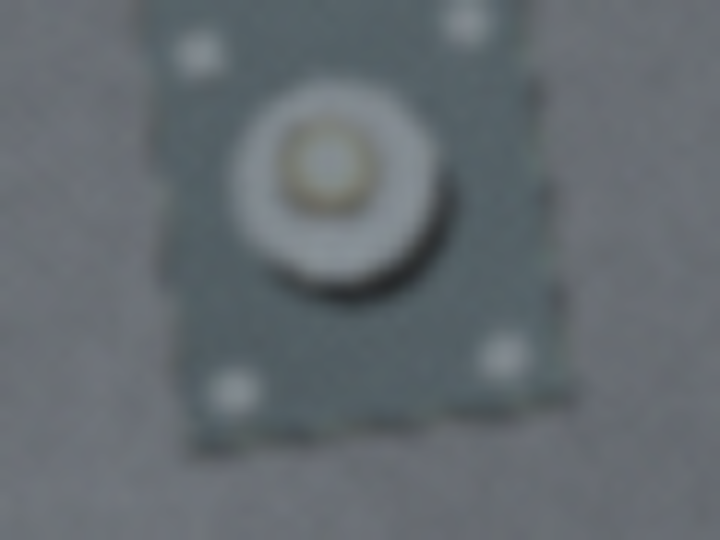

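```bash
cat >> h.py <<'E'
from scipy.spatial.transform import Rotation as Ro
L=np.radians(25)
def tool(yaw,flip):
    s=-1 if flip else 1
    z=np.array([np.sin(L),0,-np.cos(L)]);y=s*np.array([np.cos(L),0,np.sin(L)]);x=np.cross(y,z)
    M=Ro.from_euler('z',yaw).as_matrix()@np.c_[x,y,z]
    q=Ro.from_matrix(M).as_quat();return np.r_[q[3],q[:3]],M[:,2]
def tcp(mid,yaw,flip,back=0.):
    """TCP pose gripping the plate whose plate_mid is mid"""
    q,z=tool(yaw,flip);g=np.array(mid)+Ro.from_euler('z',yaw).apply([.001,0,.0513])
    return g-(.054+back)*z,q
PM=np.array([.4837,-.2235,.042]);PY=np.radians(-13.1)
MM=np.array([.4762,.2002,0]);MY=np.radians(6.8)
E
python3 - <<'E'
from h import *
for f in(0,1):
    for nm,a in(("pre",(PM,PY,f,.09)),("grasp",(PM,PY,f,0)),("lift",(PM+[0,0,.12],PY,f)),("hover",(MM+[0,0,.16],MY,f)),("home",(MM+[0,0,.0775],MY,f))):
        p,q=tcp(*a);j=kin.inverse_kinematics(p,q);print(f,nm,p.round(3),q.round(3),None if j is None else np.round(j,2))
E
```

```text
0 pre [ 0.425 -0.21   0.224] [0.17  0.765 0.607 0.135] [ 0.75  0.16 -0.42  2.31  0.06  0.25  0.07]
0 grasp [ 0.462 -0.219  0.142] [0.17  0.765 0.607 0.135] [ 0.87  0.42 -0.6   2.28  1.24  0.19 -1.06]
0 lift [ 0.462 -0.219  0.262] [0.17  0.765 0.607 0.135] [ 0.75  0.15 -0.44  2.2   0.05  0.37  0.06]
0 hover [0.455 0.198 0.26 ] [0.144 0.648 0.73  0.162] [ 0.4   0.27 -1.15  2.2   0.9   0.63 -1.26]
0 home [0.455 0.198 0.178] [0.144 0.648 0.73  0.162] [ 0.02  0.35 -0.76  2.29  1.2   0.49 -1.6 ]
1 pre [ 0.425 -0.21   0.224] [ 0.135 -0.607  0.765 -0.17 ] [ 0.32  0.13  0.04  2.34 -0.25  0.25 -2.78]
1 grasp [ 0.462 -0.219  0.142] [ 0.135 -0.607  0.765 -0.17 ] [ 1.31  0.67 -1.19  2.26  1.46  0.56  1.98]
1 lift [ 0.462 -0.219  0.262] [ 0.135 -0.607  0.765 -0.17 ] [ 0.33  0.12  0.01  2.23 -0.14  0.36 -2.9 ]
1 hover [0.455 0.198 0.26 ] [-0.162  0.73  -0.648  0.144] [ 0.41  0.28 -1.17  2.2   0.91  0.64  1.87]
1 home [0.455 0.198 0.178] [-0.162  0.73  -0.648  0.144] [ 0.35  0.53 -1.18  2.27  1.35  0.74  1.47]
```

Run:
```python
from h import *
p,q=tcp(PM,PY,0,.085)
env.grip(.032,60)
env.reach(p+[0,0,.05],q)
s=env.get_state();print(s['time'],s['qpos'].round(2),s['tcp_pos'],s['opening'])
env.movel(p)
s=env.get_state();print(s['time'],s['qpos'].round(2),s['tcp_pos']-p,s['force'])
for n in("top","scene"):
    im,_=camera(n);cv2.imwrite(f"pics/{n}1.png",im)
a=cv2.imread("pics/top1.png")[180:290,330:460];b=cv2.imread("pics/scene1.png")[150:280,180:330]
cv2.imwrite("pics/c1.png",np.hstack([cv2.resize(a,(390,330)),cv2.resize(b,(390,330))]))
```

```text
2.4167 [ 0.79  0.08 -0.45  2.26 -0.05  0.38  0.16] [ 0.42774958 -0.21151136  0.26956214] 0.03187849074882292
2.9 [ 0.73  0.17 -0.4   2.31  0.07  0.24  0.06] [ 2.53693780e-04 -3.13720517e-04  4.98567651e-05] [-0.08858135  0.04500369  0.99075585]
```

View pics/c1.png

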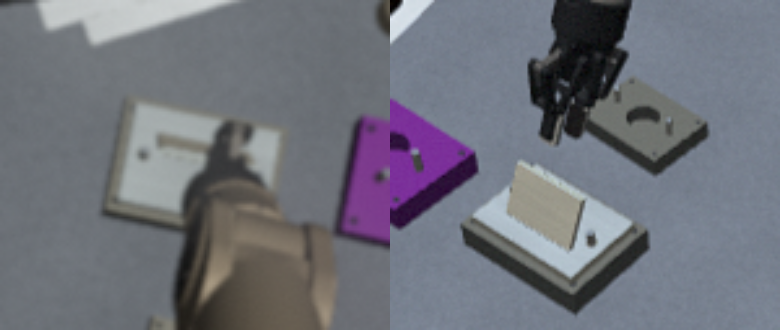

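The gripper leans in line with the grip and stands over it, so I'll close in along the slope with a force stop.

Run:
```python
from h import *
p,q=tcp(PM,PY,0,0.003)
print(env.movel(p,velocity=.06,stop_force=8))
s=env.get_state();print(s['time'],s['qpos'].round(2),s['tcp_pos']-p,s['force'])
for n in("top","scene"):
    im,_=camera(n);cv2.imwrite(f"pics/{n}2.png",im)
a=cv2.imread("pics/top2.png")[180:290,330:460];b=cv2.imread("pics/scene2.png")[190:280,190:295]
cv2.imwrite("pics/c2.png",np.hstack([cv2.resize(a,(390,330)),cv2.resize(b,(390,330))]))
```

```text
Traceback (most recent call last):
cell.PlanningError: the arm cannot follow that straight line within its joint ranges
```

Run:
```python
from h import *
p,q=tcp(PM,PY,0,.085)
env.movel(p+[0,0,.05])
env.goto_joints([1.31,.2,-1.19,2.2,1.46,.56,-1.16])
s=env.get_state();print(s['time'],s['tcp_pos'],s['orientation'])
for f in(0,1):
  for nm,a in(("pre",(PM,PY,f,.085)),("grasp",(PM,PY,f,0.003)),("lift",(PM+[0,0,.12],PY,f)),("hover",(MM+[0,0,.16],MY,f)),("home",(MM+[0,0,.0775],MY,f))):
    P,q=tcp(*a);j=kin.inverse_kinematics(P,q);print(nm,None if j is None else np.round(j,2))
```

```text
4.8333 [ 0.49853793 -0.2550937   0.33772073] [0.39465431 0.69672612 0.59632435 0.05672703]
pre [ 1.45  0.38 -1.24  2.28  0.89  0.42 -0.69]
grasp [ 1.25  0.59 -1.08  2.27  1.41  0.47 -1.14]
lift [ 1.44  0.35 -1.25  2.17  0.69  0.5  -0.5 ]
hover [ 0.41  0.28 -1.17  2.2   0.91  0.64 -1.27]
home [ 0.42  0.61 -1.3   2.27  1.39  0.84 -1.69]
pre [ 0.33  0.14  0.02  2.34 -0.25  0.23 -2.78]
grasp [ 0.91  0.42 -0.66  2.28  1.23  0.21  2.09]
lift [ 0.13  0.12  0.23  2.24 -0.22  0.36 -2.82]
hover [ 0.41  0.28 -1.17  2.2   0.91  0.64  1.87]
home [ 0.35  0.53 -1.18  2.27  1.35  0.74  1.47]
```

```bash
cat > snap.py <<'E'
from h import *
import sys
def snap(k,ra,rb):
    o=[]
    for n,r in(("top",ra),("scene",rb)):
        im,d=camera(n);cv2.imwrite(f"pics/{n}{k}.png",im);np.savez(f"pics/{n}{k}.npz",p=im,d=d)
        x,y,X,Y=r;c=im[y:Y,x:X];f=min(390/c.shape[1],390/c.shape[0]);o.append(cv2.resize(c,None,fx=f,fy=f,interpolation=cv2.INTER_CUBIC))
    H=max(i.shape[0] for i in o)
    cv2.imwrite(f"pics/c{k}.png",np.hstack([cv2.copyMakeBorder(i,0,H-i.shape[0],0,6,0) for i in o]))
E
python3 - <<'E'
from snap import *
p,q=tcp(PM,PY,0,.085)
env.reach(p+[0,0,.02],q)
p,q=tcp(PM,PY,0,0.003)
print(env.movel(p,velocity=.06,stop_force=8))
s=env.get_state();print(s['time'],s['qpos'].round(2),s['tcp_pos']-p,s['force'])
snap(2,(330,180,460,290),(190,190,295,280))
E
```

```text
False
7.375 [ 1.03  0.46 -0.8   2.28  1.3   0.28 -1.1 ] [ 1.05704217e-05 -6.63989825e-05  1.78894166e-04] [0.04944912 0.1682702  0.52846363]
```

View pics/c2.png

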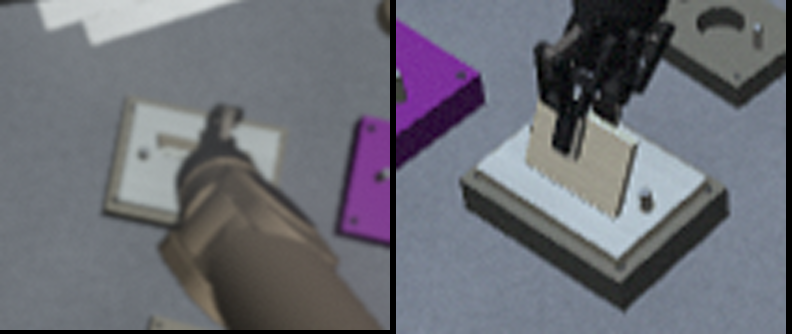

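The fingers straddle the grip in the middle. I'll close gently and read the side load to centre on it.

Run:
```python
from h import *
env.grip(0,20)
s=env.get_state();print(s['time'],s['force'].round(2),s['torque'].round(3),s['opening'],s['tcp_pos'].round(4))
env.dwell(.3)
s=env.get_state();print(s['time'],s['force'].round(2),s['torque'].round(3),s['opening'],s['tcp_pos'].round(4))
```

```text
7.8 [-1.25  0.74  1.95] [ 0.114  0.474 -0.044] 0.00759142318714438 [ 0.4612 -0.2184  0.145 ]
8.1 [-3.04 -0.51  3.95] [ 0.023  0.557 -0.065] 0.0075152181136514595 [ 0.4611 -0.2184  0.145 ]
```

Run:
```python
from h import *
env.grip(0,80);s=env.get_state();print('g',s['force'].round(2),s['torque'].round(3))
p0=s['tcp_pos'].copy()
for dz in(.004,.010,.02):
    r=env.movel(p0+[0,0,dz],velocity=.03,stop_force=20)
    s=env.get_state();print(r,s['time'],s['force'].round(2),s['torque'].round(3),(s['tcp_pos']-p0).round(4))
    if r:break
```

```text
g [-3.18  0.59  5.7 ] [ 0.039  0.581 -0.136]
False 8.6083 [ 0.16  0.16 -3.01] [0.204 0.699 0.046] [-0.0004  0.0001  0.0037]
False 8.9583 [-0.94  0.58 -4.62] [0.195 0.678 0.022] [-0.0002 -0.      0.0098]
False 9.4417 [-0.46 -0.12 -4.13] [0.193 0.709 0.008] [-0.0001 -0.0001  0.0199]
```

Run:
```python
from snap import *
s=env.get_state();p=s['tcp_pos'].copy()
r=env.movel(p+[0,0,.055],velocity=.05,stop_force=20);env.dwell(.15)
s=env.get_state();print(r,s['time'],s['force'].round(2),s['torque'].round(3),s['tcp_pos'].round(4),s['qpos'].round(2))
r=env.movel(s['tcp_pos']+[0,0,.055],velocity=.1);env.dwell(.1)
s=env.get_state();print(r,s['time'],s['force'].round(2),s['torque'].round(3),s['tcp_pos'].round(4),s['qpos'].round(2))
snap(3,(330,180,460,290),(190,150,310,280))
```

```text
False 10.8417 [ 0.5  -0.3  -3.93] [0.221 0.693 0.004] [ 0.4609 -0.2183  0.2198] [ 1.3   0.39 -1.1   2.22  0.85  0.42 -0.65]
False 11.6417 [ 1.24 -0.06 -3.85] [0.168 0.738 0.06 ] [ 0.4604 -0.2183  0.274 ] [ 1.5   0.35 -1.31  2.16  0.66  0.52 -0.46]
```

View pics/c3.png

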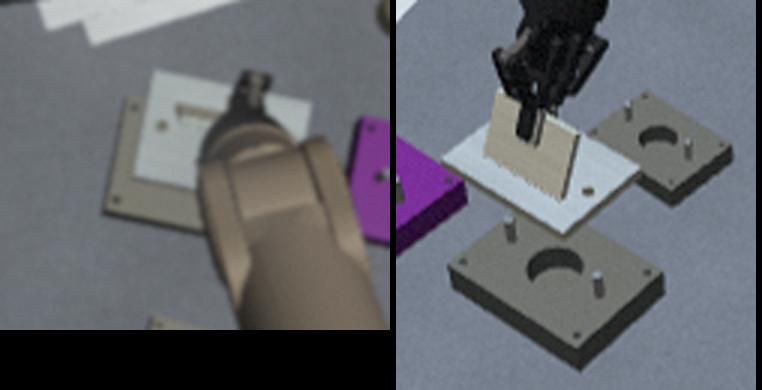

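Run:
```python
from snap import *
s=env.get_state()
mid0=PM+[0,0,.13]
wp=[([.53,-.0117,.175],(PY+MY)/2),(MM+[0,0,.150],MY)]
for m,y in wp:
    p,q=tcp(m,y,0,.003)
    print(env.movel(p,velocity=.12,rot=q))
    s=env.get_state();print(s['time'],s['force'].round(2),s['torque'].round(3),(s['tcp_pos']-p).round(4),s['qpos'].round(2))
env.dwell(.2)
snap(4,(190,160,340,290),(300,190,440,340))
```

```text
False
13.6667 [-0.13 -0.11 -3.64] [ 0.034  0.8   -0.02 ] [-0.0001 -0.0006 -0.0002] [ 0.98  0.29 -1.25  2.17  0.75  0.56 -0.83]
False
15.6167 [ 0.1  -0.51 -3.53] [-0.069  0.695 -0.001] [ 0.0002 -0.0006 -0.    ] [ 0.42  0.31 -1.19  2.21  0.96  0.65 -1.32]
```

View pics/c4.png

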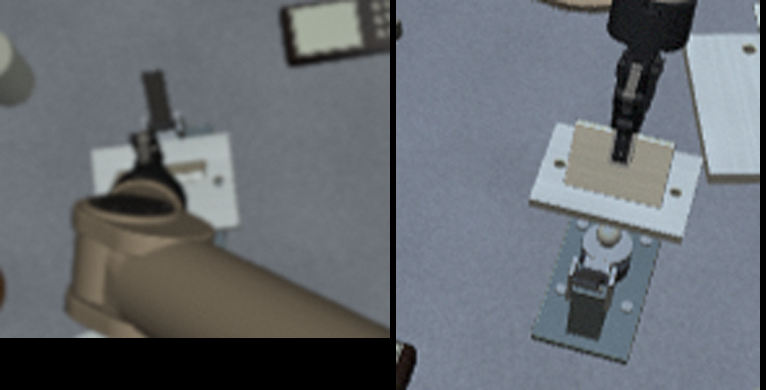

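Run:
```python
from h import *
for n,r in(("scene",(345,230,422,282)),("top",(222,205,285,250))):
    z=np.load(f"pics/{n}4.npz");p=z['p'];hsv=cv2.cvtColor(p,cv2.COLOR_BGR2HSV);W=cloud(n,z['d'])[...,2]
    for th in((155,165,175) if n=="scene" else (140,150)):
        m=np.zeros((480,640),np.uint8);m[r[1]:r[3],r[0]:r[2]]=(hsv[r[1]:r[3],r[0]:r[2],2]>th)&(W[r[1]:r[3],r[0]:r[2]]>.1)
        m=cv2.morphologyEx(m,cv2.MORPH_OPEN,np.ones((3,3)))
        c=max(cv2.findContours(m,cv2.RETR_EXTERNAL,cv2.CHAIN_APPROX_NONE)[0],key=cv2.contourArea)[:,0]
        w=onplane(n,c,.156)[:,:2]*1000;print(n,th,c.min(0),c.max(0),cv2.minAreaRect(w.astype(np.float32)))
    if n=="scene":
        # level check: depth plane of top face
        C=cloud(n,z['d']);e=cv2.erode(m,np.ones((3,3)))>0;P=C[e];P=P[np.abs(P[:,2]-.156)<.012];A=np.c_[P[:,:2],np.ones(len(P))];print(len(P),np.linalg.lstsq(A,P[:,2],rcond=None)[0],np.median(P[:,2]))
# same depth-plane check before pickup as a reference
z=np.load("pics/scene0.npz");C=cloud("scene",z['d'])[200:275,200:290];v=cv2.cvtColor(z['p'],cv2.COLOR_BGR2HSV)[200:275,200:290,2]
P=C[(v>175)&(np.abs(C[...,2]-.048)<.012)];print(len(P),np.linalg.lstsq(np.c_[P[:,:2],np.ones(len(P))],P[:,2],rcond=None)[0],np.median(P[:,2]))
```

```text
scene 155 [352 238] [417 280] ((475.6358642578125, 200.62298583984375), (102.01812744140625, 149.89816284179688), 6.947990417480469)
scene 165 [352 238] [416 280] ((475.6358642578125, 200.62298583984375), (102.01812744140625, 149.89816284179688), 6.947990417480469)
scene 175 [352 238] [416 279] ((475.4639587402344, 200.21603393554688), (101.93707275390625, 148.87100219726562), 6.769920349121094)
555 [0.00609262 0.00297979 0.15244492] 0.15607155477419954
top 140 [252 211] [281 246] ((483.4689025878906, 162.5904083251953), (103.31301879882812, 72.6397705078125), 6.9700026512146)
top 150 [253 212] [280 246] ((483.1683044433594, 161.70335388183594), (102.05899047851562, 70.52986145019531), 6.5676751136779785)
682 [ 0.00249838 -0.0007377   0.04683351] 0.048175823537692966
```

The plate is level and square, about 0.6 mm too far in +x. I'll correct that and lower it with a force stop to feel the shoulder.

Run:
```python
from h import *
m=MM+[-.0006,.0002,0]
def go(z,v,f):
    p,q=tcp(m+[0,0,z],MY,0,.003)
    r=env.movel(p,velocity=v,stop_force=f);s=env.get_state()
    print(r,round(s['time'],2),s['force'].round(2),s['torque'].round(2),"mid z",round(s['tcp_pos'][2]-p[2]+z,4),(s['tcp_pos']-p)[:2].round(4));return r
go(.120,.05,8) or go(.094,.03,5) or go(.0775,.015,5)
```

```text
False 16.67 [ 0.27 -0.51 -4.21] [-0.06  0.8  -0.02] mid z 0.1202 [0.0001 0.0002]
False 17.68 [-0.1  -0.22 -3.05] [-0.09  0.75  0.01] mid z 0.0942 [0.0001 0.0001]
True 18.46 [1.55 0.27 0.15] [0.08 0.03 0.05] mid z 0.0818 [-0.0001 -0.0001]
```

Contact with the shoulder came at about 4.5 mm above home, with no side load on the way. Pressing home now.

Run:
```python
from h import *
m=MM+[-.0006,.0002,0]
def go(z,v,f):
    p,q=tcp(m+[0,0,z],MY,0,.003)
    r=env.movel(p,velocity=v,stop_force=f);s=env.get_state()
    print(r,round(s['time'],2),s['force'].round(2),s['torque'].round(2),"mid z",round(s['tcp_pos'][2]-p[2]+z,4),(s['tcp_pos']-p)[:2].round(4));return r
go(.0800,.01,22) or go(.0780,.01,22) or go(.0745,.01,22)
```

```text
False 18.77 [-1.03  1.41  2.46] [-0.05  0.19 -0.04] mid z 0.08 [0.0001 0.0001]
False 19.12 [1.44 1.11 0.51] [0.06 0.09 0.02] mid z 0.0779 [0.0001 0.    ]
True 19.38 [-3.91 -1.99  9.88] [-0.41  0.65 -0.14] mid z 0.0776 [0.0003 0.0003]
```

Run:
```python
from h import *
s=env.get_state();p=s['tcp_pos'].copy();print(s['force'].round(1))
r=env.movel(p-[0,0,.003],velocity=.006,stop_force=18);s=env.get_state()
print(r,s['time'],s['force'].round(2),s['torque'].round(2),s['tcp_pos']-p)
env.dwell(.2);s=env.get_state();print(s['force'].round(2),s['tcp_pos']-p)
```

```text
[-3.9 -2.   9.9]
True 19.6833 [-3.6  -1.61  8.77] [-0.39  0.54 -0.17] [ 3.17933320e-06  1.99589697e-04 -4.06671164e-05]
[-4.02 -1.49  8.57] [ 2.04651929e-06  1.79367324e-04 -5.51479098e-05]
```

It's on the hard stop: 18 N more moved it only 0.04 mm. Letting go and backing off along the slope.

Run:
```python
from snap import *
env.grip(.030);env.dwell(.1);s=env.get_state();print(s['time'],s['force'].round(2),s['opening'])
p=s['tcp_pos'];q,z=tool(MY,0)
r=env.movel(p-z*.03,velocity=.06,stop_force=6);print(r)
r=env.movel(p-z*.06+[0,0,.06],velocity=.12);s=env.get_state();print(s['time'],s['force'].round(2),s['tcp_pos'],s['qpos'].round(2))
snap(5,(190,160,340,290),(300,190,440,340))
```

```text
20.3333 [ 0.22 -0.19 -0.65] 0.03008729287565161
False
21.8667 [ 0.47 -0.23 -0.01] [0.427921   0.19470423 0.2940261 ] [ 0.59  0.17 -1.33  2.21  0.71  0.64 -1.11]
```

View pics/c5.png

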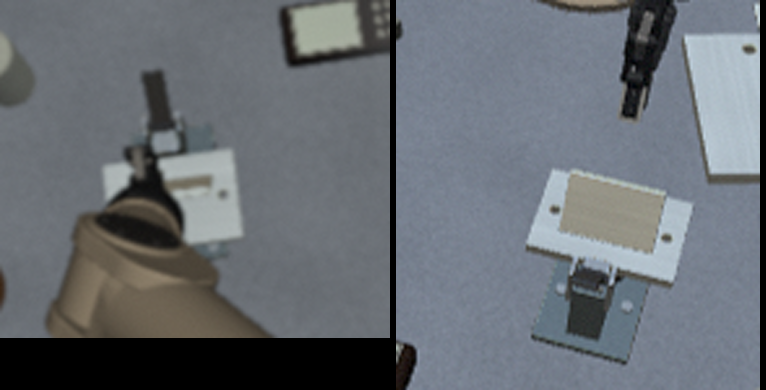

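Run:
```python
from h import *
z=np.load("pics/scene5.npz");C=cloud("scene",z['d'])[245:300,345:425];p=z['p'][245:300,345:425];v=cv2.cvtColor(p,cv2.COLOR_BGR2HSV)[...,2]
k=(v>165)&(np.abs(C[...,2]-.0835)<.012);P=C[k];print(len(P),np.linalg.lstsq(np.c_[P[:,:2],np.ones(len(P))],P[:,2],rcond=None)[0],np.median(P[:,2]))
m=cv2.morphologyEx(k.astype(np.uint8),cv2.MORPH_CLOSE,np.ones((3,3)))
m=(v>165).astype(np.uint8);m=cv2.morphologyEx(m,cv2.MORPH_OPEN,np.ones((3,3)))
c=max(cv2.findContours(m,cv2.RETR_EXTERNAL,cv2.CHAIN_APPROX_NONE)[0],key=cv2.contourArea)[:,0]+[345,245]
print(cv2.minAreaRect((onplane("scene",c,.0835)[:,:2]*1000).astype(np.float32)))
env.grip(0,60)
s=env.get_state();env.movel(s['tcp_pos']+[0,0,.06],velocity=.15)
def down(sg):
    M=np.diag([sg,-sg,-1.]);M=Ro.from_euler('z',MY).as_matrix()@M;q=Ro.from_matrix(M).as_quat();return np.r_[q[3],q[:3]]
P=MM+Ro.from_euler('z',MY).apply([.122,0,0])
for sg in(1,-1):
  for zz in(.34,.185):
    print(sg,zz,kin.inverse_kinematics(P+[0,0,zz],down(sg)))
print(env.get_state()['qpos'].round(2),env.get_state()['opening'])
```

```text
878 [0.00983943 0.00556804 0.07793322] 0.08373453218850155
((477.3338623046875, 201.11575317382812), (109.93639373779297, 150.8631134033203), 7.004453182220459)
1 0.34 [ 0.19747668  0.53709068 -0.92461213  1.57025345  0.44371971  1.25811221
 -2.25021365]
1 0.185 [ 0.12917949  0.6822778  -0.81992668  1.71446962  0.57811287  1.00402451
 -2.35365462]
-1 0.34 [ 0.36494806  0.71109539 -1.28370639  1.5601508   0.68925541  1.39312901
  0.7105889 ]
-1 0.185 [ 0.37499422  0.98276302 -1.33989572  1.69919683  0.99502155  1.30790003
  0.51373317]
[ 0.78 -0.05 -1.36  2.13  0.25  0.65 -0.65] 1.6984396575907864e-05
```

Run:
```python
from snap import *
M=Ro.from_euler('z',MY).as_matrix()@np.diag([-1.,1.,-1.]);q=Ro.from_matrix(M).as_quat();q=np.r_[q[3],q[:3]]
P=MM+Ro.from_euler('z',MY).apply([.122,0,0])
env.reach(P+[0,0,.32],q)
N=env.nose_length
for tz,v,f in((.172,.12,8),(.117,.04,30),(.104,.015,25)):
    r=env.movel(P+[0,0,tz+N],velocity=v,stop_force=f);s=env.get_state()
    print(r,round(s['time'],2),s['force'].round(2),"tip z",round(s['tcp_pos'][2]-N,4),(s['tcp_pos']-P)[:2].round(4))
    if r:break
snap(6,(190,140,340,290),(320,230,440,340))
```

```text
False 24.91 [-0.2  -0.32  0.49] tip z 0.1726 [0.0002 0.0004]
False 26.43 [2.11 0.18 3.97] tip z 0.1171 [0.0004 0.0002]
True 27.07 [-2.17 -2.68  8.48] tip z 0.1111 [0.0009 0.0005]
```

View pics/c6.png

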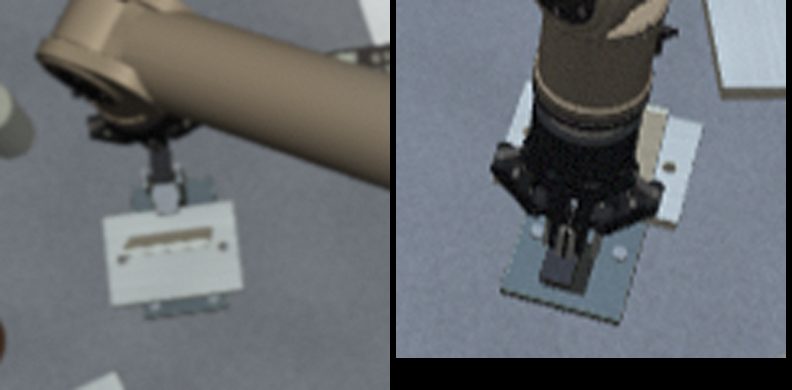

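The lever stopped hard at tip height 111.1 mm, where about 111 is expected, and the tongue covers the plate's edge in the top crop near (165,200). One more push to confirm, then back off and check.

Run:
```python
from snap import *
s=env.get_state();p=s['tcp_pos'].copy()
r=env.movel(p-[0,0,.004],velocity=.01,stop_force=20);s=env.get_state();print(r,s['force'].round(1),(s['tcp_pos']-p).round(4))
env.dwell(.15)
env.movel(p+[0,0,.12],velocity=.12)
q=s['orientation']
env.movel(p+[0,.0,.2],velocity=.2)
env.goto_joints([1.131,.3,0.022,1.555,-.011,1.109,-.083])
s=env.get_state();print(s['time'],s['force'].round(2))
snap(7,(190,140,340,290),(320,230,440,340))
z=np.load("pics/scene7.npz");C=cloud("scene",z['d'])
p=z['p'];v=cv2.cvtColor(p,cv2.COLOR_BGR2HSV)[...,2]
sub=C[245:300,345:425];k=(v[245:300,345:425]>165)&(np.abs(sub[...,2]-.0835)<.012);P=sub[k];print(np.linalg.lstsq(np.c_[P[:,:2],np.ones(len(P))],P[:,2],rcond=None)[0].round(4),np.median(P[:,2]))
z=np.load("pics/top7.npz");C=cloud("top",z['d']);p=z['p'];v=cv2.cvtColor(p,cv2.COLOR_BGR2HSV)[...,2]
Q=(C-MM)@Ro.from_euler('z',MY).as_matrix()
k=(np.abs(Q[...,1])<.008)&(Q[...,0]>.10)&(Q[...,0]<.15)&(Q[...,2]>.06);P=Q[k]
print("lever slope",len(P),np.polyfit(P[:,0],P[:,2],1),"z",np.median(P[:,2]), P[:,0].max())
```

```text
True [-1.5 -1.5  8.9] [-0.0001  0.0001 -0.    ]
32.625 [ 1.21 -0.49  0.16]
[0.024  0.0044 0.0715] 0.08392764666796951
lever slope 89 [0.08542015 0.10168941] z 0.1123348941191102 0.14896867803337194
```

View pics/c7.png

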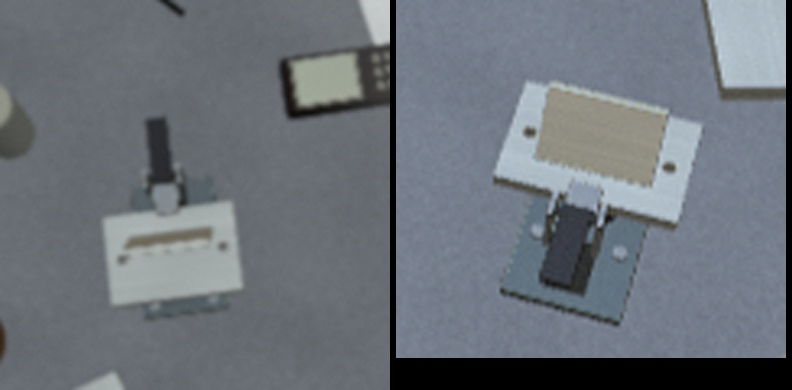

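View pics/scene7.png

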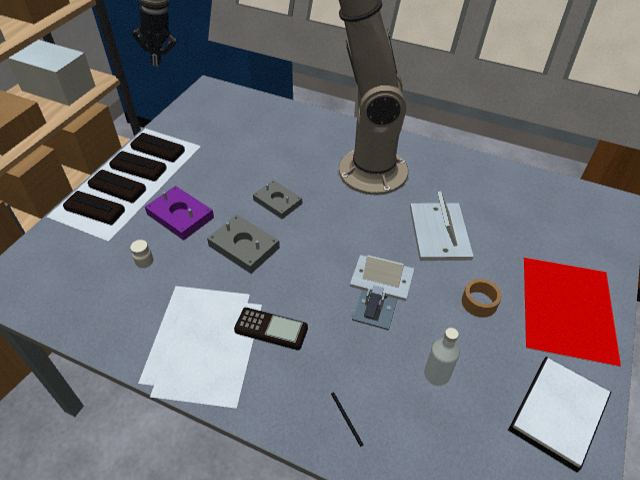

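The lever is down at about 5°, the tongue lies over the plate's edge, the plate is level, and the bystanders are where they were. Handing in.

```bash
python3 -c "
from cell import job,env
s=env.get_state();print(s['time'],s['joint_velocities'].max());job.job_done()"
```

```text
32.725 0.005535816848113262
the job is handed in; nothing more can be done
```

The holder plate is on the ball mount, pressed home, released and latched. I handed the job in at 32.7 s, and no verdict was reported.

- **Lift:** I lifted the plate straight up off the dock with about 4 N on the tool and no sign of binding. The pictures showed it level.
- **Placing:** I moved it over square to the mount and shifted it 0.6 mm to centre it. It met the shoulder about 4.5 mm above home.
- **Pressing home:** I pressed to the hard stop at a plate-centre height of about 77.6 mm. A further 18 N moved it only 0.04 mm. I then let go.
- **Lever:** I pressed it to its hard stop, and another 20 N gave no movement. Depth readings put it about 4.9° above level, where 4° is nominal, so it is at about 0.79 rad.

**Last checks:**
- **Plate height:** its top read 83.9 mm, against 83.5 mm nominal.
- **Latch and bystanders:** the tongue covers the plate's edge. The bystanders look unmoved in the picture, but I did not measure them.

**Where things disagreed or failed:**
- **Approach:** the first straight approach to the grip was refused because of joint ranges, so I went in with another arm posture.
- **Camera offset:** the two cameras differed by about 3 mm in x on the same objects, so I averaged them.
- **Plate tilt:** the final fit gave a slope of 0.024. It was 0.010 before latching, and the change probably comes from tongue pixels in the mask.

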